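# Turn the birdhouse entrance disc home

## Robot

A 6-joint arm with a two-finger parallel gripper is mounted at the origin on the work surface. World frame = base frame: x ahead of the robot, y to its left, z up, the work surface at z = 0. Lengths are in m, angles in degrees, forces in N, time in s.
With the tool pointing down it reaches from about 0.25 to 0.725 m from the base axis. Payload 9.7 kg.
Tool frame: the origin (TCP) lies at the very end of the fingers, on their centre line; the grasp point (between the pads) lies 19 mm behind it (bot.grip_depth is the distance from the TCP to the grasp point, in m); z points along the fingers, y is the direction in which the jaws open and shut (so a half turn about z gives the same grasp; the last joint's range is limited). The gripper opens to 85 mm and grips with 20 to 120 N. Pads are 22 mm wide; open, the fingers measure 114 mm over their backs; the gripper's body (76 mm by 85 mm) begins 54 mm behind the grasp point. The pads swing forward as they close: fully open they stand 13 mm farther back than shut.
Start: joints at [-67.036, 4.979, 10.078, 95.1, 0, 90], TCP at [0.215, -0.506, 0.231] pointing down, gripper open.
Joint ranges: [-179.16, 179.16], [-48.56, 103.87], [-65.8, 70.77], [-126.05, 130.52], [-82.76, 87.17], [-180, 180]. Speed limits (degrees/s): [127.2, 127.2, 147.25, 180, 180, 180].

## Interface

Orientations are given as [roll, pitch, yaw] about the fixed x, y, z axes, in that order (R = Rz(yaw) Ry(pitch) Rx(roll)).
In Python, from workcell import bot, viewer gives the robot as it stands.
- The arm moves only by the tool arm_command, never from a script. Its argument "motion" is a list of rows, each a list of 3 entries, a list of its own where there are three numbers: the opening, from 0 (shut) to 1 (fully open), then the shift along the tool's x, y, z in units of 60 mm (1.0 is 60 mm), then the turn, a rotation vector about the tool's x, y, z in units of 6 degrees (1.0 is 6 degrees). A call has 1 to 12 rows; each row shifts and turns the commanded pose from where the row before left it, along the tool's axes as they then stand; what a row does not reach is not made up. A row lasts 1/8 s, in which the tool goes at most 62.5 mm and 10.7 degrees, less where a joint would pass 70% of its speed; a pose out of reach is approached as far as the arm can. A call is refused whole if a number of a shift passes 1 or a number of a turn 1, either way. A call with a gripper value outside its range is refused whole. The fingers move at their own pace and stop on an object; "newtons" is the grip in N (left out, the last holds). Time passes only in rows, so rows that do not move let the fingers close. It gives the time, the measured TCP pose, the force and the opening at its end, in the units of the state.
- bot.get_obs(): the state, without advancing time (a new reading comes with each control period).
- viewer.camera(name): name is "side" or "top" or "wrist"; returns the picture (384x512x3 uint8, blue, green, red); there is no depth.
- viewer.calibration(name): a dict with "fx", "fy", "cx", "cy" (pixels), "T" (4x4, takes a point from camera to world coordinates). Camera axes: x right, y down, z forward; pixel columns grow to the right and rows downward; lengths in m; the calibration is good to about 2 mm. A picture is of the moment at which its call begins: read the wrist's pose just before it. calibration takes no time and is no camera call; for the wrist camera it gives the pose at the moment of the call.
- bot.job_done(): hands the job in, once; it reports no verdict.
The state is a dict: "time": time; "q": joint angles; "qd": joint speeds; "joint_efforts": joint torques, N m; "ee_pos": TCP position; "tcp_rot": TCP orientation; "wrist_force": force on the tool from outside, world axes, zero at the start; "torque": the same for the moment, N m; "opening": finger opening in m.
Only numpy, scipy, OpenCV 4.12 (cv2) and the standard library are available. Lean on these libraries where they do the work, as an engineer would, in place of code of your own. Each camera call takes 0.05 s, during which the arm holds its last target.

## Task

Two birdhouse fronts lie face up on the bench, each with a maple entrance disc in its round opening. One disc rides high with its grip bar askew: without lifting it out of the opening, turn it by its bar until the hidden key underneath drops into its slot and the disc lies fully home, flush with the plywood, then let go. Leave the other disc, which is already home, where it is.

Things in the scene. Friction and masses are not known exactly. Their poses are not given: they have to be found in the camera images.
- disc_a_bar (a point): Mid-point of the upright grip bar on the loose high-riding maple disc (80 mm wide, 16 thick, 0.1 kg). Bar 64 mm long (x), 16 wide (y), 30 tall; point 15 mm above the disc's top. A hidden key below (44x14 mm, 10 tall) lies along x. Bar starts 30-75 deg anticlockwise (from above) of the seat's x, 25 mm above the plywood; home: 15 mm. In line and let go, it falls home; a light press helps.
- front_a_seat (a point): Centre of the round opening under that disc, level with the fixed plywood front's upper face, 38 mm above the bench. x points to the front's gable tip, z up. Opening 84 mm wide, 16 deep; the slot in its floor (52 mm along x, 24 wide, 12 deep) takes the key when the bar lies along x within about 10 degrees, either way round.
- front_a: The fixed plywood birdhouse front that holds the high disc: origin on the bench under the opening's centre, x to the gable tip. 140 mm wide (y), 38 thick; square end at x = -75 mm, gable tip at x = 185 mm. Four steel bench dogs, 18 mm thick and 30 tall, stand against its long sides.
- disc_b_bar (a point): Mid-point of the grip bar of the other, equal disc, already home in the other, equal front: its bar lies along that front, its mid-point 15 mm above the plywood. To be left alone.
There are look-alikes about, which are no part of the job. What is shaped like the part that bears disc_a_bar but green or purple is not meant.

How it is judged:
By the outcome, as a careful person would: the job done as asked, in the order asked, and still so for the second after the job is handed in, with the robot touching nothing.
It also fails if it takes over 38 s, if anything falls off the work surface, if the arm or the gripper's body presses on something with over 40 N, if the wrist force passes 120 N, or if a joint passes its speed limit or range.

## Working session

There is one attempt and no reset: what is moved stays moved. The work goes in short steps, Python scripts to look and compute and a tool call to move; the robot and the scene stay as the last step left them, time stands still between calls to the robot, and variables do not carry over. Pictures are saved under pics/ and viewed, and the job is handed in when it is done.

Besides the shell and the picture viewer there is one more tool, called after ">>>" by a JSON object that holds its "api" and its "payload". arm_command: Moves the arm, as the interface text tells. Its arguments: {"type":"object","properties":{"motion":{"type":"array"},"newtons":{"type":"number"}},"required":["motion"]}

```bash
mkdir -p pics; ls
python3 - <<'E'
from workcell import bot, viewer
import cv2, numpy as np
np.set_printoptions(precision=4,suppress=True)
o=bot.get_obs();print(o['time'],o['ee_pos'],o['tcp_rot'],o['opening'],bot.grip_depth)
for n in("top","side"):
    cv2.imwrite(f"pics/{n}0.png",viewer.camera(n)); c=viewer.calibration(n);print(n,c)
E
```

```text
pics
0.0 [ 0.2145 -0.5062  0.2306] [-179.9226   -0.0028   22.9651] 0.08519097855628681 0.0187
top {'fx': 356.766984869737, 'fy': 356.766984869737, 'cx': 262.4002767730193, 'cy': 195.3834217843892, 'T': array([[-0.0156, -0.9938,  0.11  ,  0.3652],
       [-0.9999,  0.0154, -0.0021, -0.0528],
       [ 0.0004, -0.11  , -0.9939,  0.8471],
       [ 0.    ,  0.    ,  0.    ,  1.    ]])}
side {'fx': 397.46987410246305, 'fy': 397.46987410246305, 'cx': 257.4680827109993, 'cy': 195.9709156649367, 'T': array([[ 0.9994, -0.0216,  0.028 ,  0.4089],
       [-0.0346, -0.7639,  0.6444, -0.6354],
       [ 0.0074, -0.645 , -0.7642,  0.7596],
       [ 0.    ,  0.    ,  0.    ,  1.    ]])}
```

View pics/top0.png

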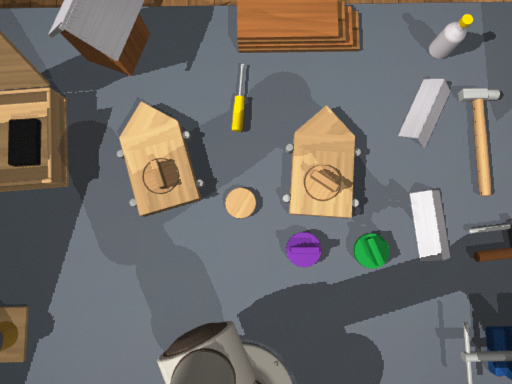

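View pics/side0.png

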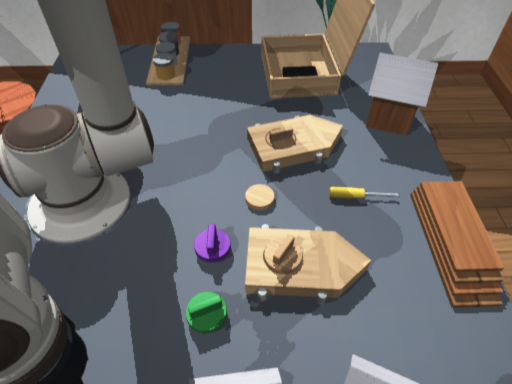

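Candidates in the top view are the right front's disc (323,182), the left front's disc (161,175), a plain round (240,203), and the purple (304,249) and green (372,251) discs. The right one's bar is askew to its front, so I'll check it and the left one in close crops.

Run:
```python
import cv2, numpy as np
t=cv2.imread('pics/top0.png');s=cv2.imread('pics/side0.png')
f=lambda im,x,y,w,h:cv2.resize(im[y:y+h,x:x+w],(400,300),interpolation=cv2.INTER_CUBIC)
a=np.hstack([f(t,273,130,100,75),f(t,110,135,100,75)]);b=np.hstack([f(s,235,215,100,75),f(s,235,105,100,75)])
cv2.imwrite('pics/crop0.png',np.vstack([a,b]))
```

```text
(no output)
```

View pics/crop0.png

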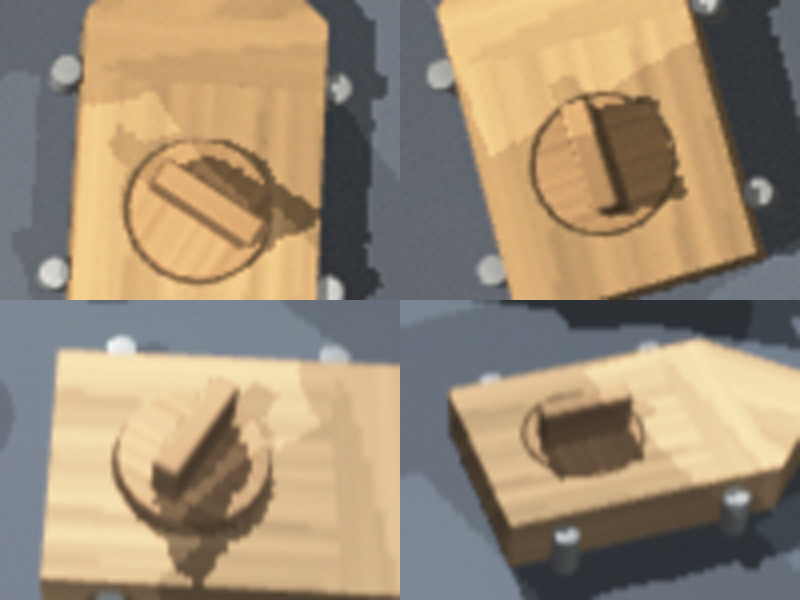

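Top crops: the right disc (323,182) has its bar about 60° off its front's axis, and the side view shows it standing proud of the plywood. The left disc is flush and in line, so the right one is disc A. Next I'll measure it.

```bash
cat > h.py <<'E'
import numpy as np
def ray(c,u,v,z):
    d=c['T'][:3,:3]@np.array([(u-c['cx'])/c['fx'],(v-c['cy'])/c['fy'],1]);o=c['T'][:3,3]
    return o+d*(z-o[2])/d[2]
def proj(c,p):
    q=np.linalg.inv(c['T'])@np.append(p,1);return q[:2]/q[2]*[c['fx'],c['fy']]+[c['cx'],c['cy']]
E
python3 - <<'E'
import cv2, numpy as np
from workcell import viewer
from h import *
np.set_printoptions(precision=4,suppress=True)
c=viewer.calibration('top');t=cv2.imread('pics/top0.png')
h=cv2.cvtColor(t,cv2.COLOR_BGR2HSV)
m=cv2.inRange(h,(8,60,60),(30,255,255));m[:95]=0;m[230:]=0;m[:,:275]=0;m[:,375:]=0
cs,_=cv2.findContours(m,0,2);k=max(cs,key=cv2.contourArea)
ap=cv2.approxPolyDP(k,4,True)[:,0];print(cv2.contourArea(k))
for u,v in ap: print(u,v,ray(c,u,v,.038))
sub=t[95:230,275:375];cv2.drawContours(t,[ap[:,None]],-1,(0,0,255),1)
cv2.imwrite('pics/m0.png',cv2.resize(t[160:205,295:355],(800,600),interpolation=cv2.INTER_CUBIC))
t2=t[98:225,275:375];cv2.imwrite('pics/m1.png',cv2.resize(t2,(472,600),interpolation=cv2.INTER_NEAREST))
E
```

```text
5899.5
325 106 [ 0.6635 -0.2047  0.038 ]
294 133 [ 0.5997 -0.1303  0.038 ]
289 213 [ 0.4136 -0.1142  0.038 ]
351 217 [ 0.4023 -0.2546  0.038 ]
354 135 [ 0.5927 -0.2697  0.038 ]
```

View pics/m0.png

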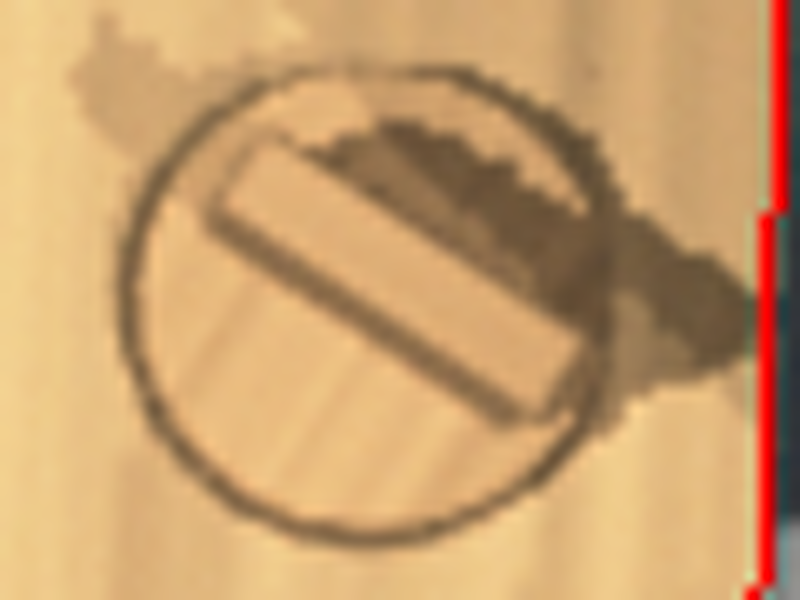

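View pics/m1.png

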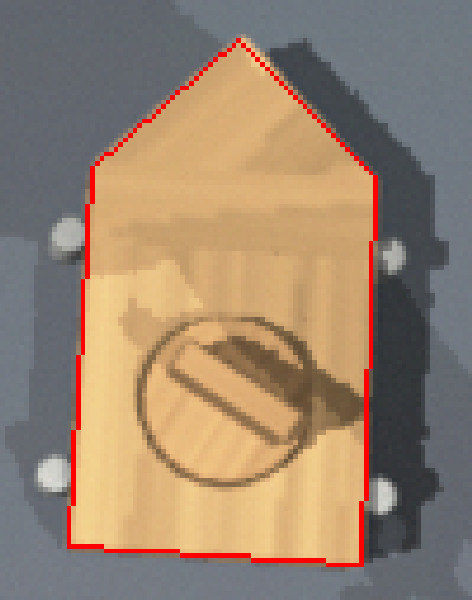

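Run:
```python
import numpy as np
from workcell import viewer
from h import *
np.set_printoptions(precision=4,suppress=True)
c=viewer.calibration('top')
tip,base=[ray(c,325,105.5,.038),(ray(c,289,213.5,.038)+ray(c,351.5,217.5,.038))/2]
L=ray(c,294,133,.038)-ray(c,289,213,.038);R=ray(c,354.5,135,.038)-ray(c,351.5,217,.038)
a=lambda d:np.degrees(np.arctan2(d[1],d[0]))
print(a(tip-base),np.linalg.norm(tip-base),a(L),a(R)); ax=(tip-base)/np.linalg.norm(tip-base)
print('seat from outline',base+.075*ax)
g=lambda x,y,z:ray(c,x/13.333-.46+295,y/13.333-.46+160,z)
l,r,t,b=g(120,305,.038),g(612,305,.038),g(365,65,.038),g(365,547,.038)
print('ring',(l+r)/2,(t+b)/2,np.linalg.norm(l-r),np.linalg.norm(t-b))
P=[g(*p,.078) for p in((222,195),(272,135),(582,345),(540,415))]
print('bar',np.mean(P,0),a(P[1]-P[2]),a(P[0]-P[3]),[np.linalg.norm(P[i]-P[(i+1)%4]) for i in range(4)])
s=viewer.calibration('side')
for i in P: print(proj(s,i))
```

```text
-4.394397688691806 0.2586635772821077 -4.935031625582572 -4.559709124612515
seat from outline [ 0.4816 -0.1907  0.038 ]
ring [ 0.4825 -0.1915  0.038 ] [ 0.4826 -0.1913  0.038 ] 0.08455310604765935 0.08368375816485439
bar [ 0.4821 -0.191   0.078 ] 54.32129923710927 53.808114060444126 [np.float64(0.013001995967404376), np.float64(0.06091849658027379), np.float64(0.013531144939541256), np.float64(0.06281869465404749)]
[288.5984 232.3911]
[293.682  235.6548]
[278.1943 256.6997]
[272.2575 253.7031]
```

Outline and ring put the seat at (0.482, -0.191), and the ring measures 84 mm as it should. Front yaw is about -4.6° and bar yaw about 54.1°, so it's 58.7° askew. The bar measures roughly 62x13 mm, which fits. I'll move above it, then turn.

>>> {"api": "arm_command", "payload": {"motion": [[1,[0.615,-0.31,0],[0,0,0]],[1,[0.615,-0.31,0],[0,0,0]],[1,[0.615,-0.31,0],[0,0,0]],[1,[0.615,-0.31,0],[0,0,0]],[1,[0.615,-0.31,0],[0,0,0]],[1,[0.615,-0.31,0],[0,0,0]],[1,[0.615,-0.31,0],[0,0,0]],[1,[0.615,-0.31,0],[0,0,0]],[1,[0.615,-0.31,0],[0,0,0]],[1,[0.615,-0.31,0],[0,0,0]],[1,[0,0,0],[0,0,0]]]}}

```text
time: 1.48
ee_pos: [0.4829, -0.1893, 0.2306]
tcp_rot: [-179.9, 0.0, 23.2]
wrist_force: [-0.4, -0.5, -0.3]
opening: 0.0855
```

>>> {"api": "arm_command", "payload": {"motion": [[1,[0,0,0.2],[0,0,-0.87]],[1,[0,0,0.2],[0,0,-0.87]],[1,[0,0,0.2],[0,0,-0.87]],[1,[0,0,0.2],[0,0,-0.87]],[1,[0,0,0.2],[0,0,-0.87]],[1,[0,0,0.2],[0,0,-0.87]],[1,[0,0,0],[0,0,0]],[1,[0,0,0],[0,0,0]]]}}

```text
time: 2.48
ee_pos: [0.4816, -0.1916, 0.1597]
tcp_rot: [180.0, 0.0, 54.1]
wrist_force: [-0.2, -0.3, 0.5]
opening: 0.0857
```

Run:
```python
from workcell import bot, viewer
import cv2, numpy as np
from h import *
np.set_printoptions(precision=4,suppress=True)
o=bot.get_obs();print(o['time'],o['ee_pos'],o['tcp_rot'],o['wrist_force'])
c=viewer.calibration('wrist');w=viewer.camera('wrist');print(c)
cv2.imwrite('pics/w1.png',w)
print('seat',proj(c,[.482,-.191,.078]))
```

```text
2.475 [ 0.4816 -0.1916  0.1597] [179.9857   0.0002  54.1433] [-0.2334 -0.2736  0.4691]
{'fx': 325.54694491663616, 'fy': 325.54694491663616, 'cx': 267.6597888394769, 'cy': 190.8503193276769, 'T': array([[ 0.8109, -0.5593, -0.172 ,  0.5267],
       [-0.5852, -0.7747, -0.2396, -0.1307],
       [ 0.0008,  0.295 , -0.9555,  0.3019],
       [ 0.    ,  0.    ,  0.    ,  1.    ]])}
seat [266.1277 198.6953]
```

View pics/w1.png

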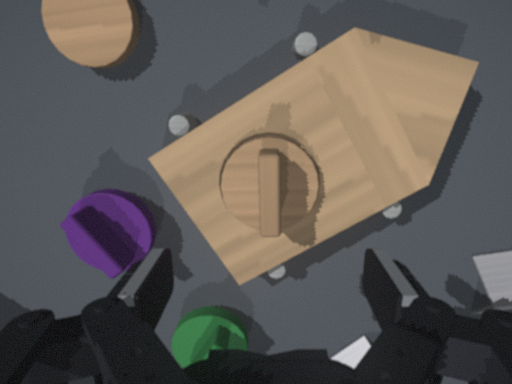

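Run:
```python
from workcell import bot, viewer
import cv2, numpy as np
from h import *
np.set_printoptions(precision=4,suppress=True)
c=viewer.calibration('wrist')
w=cv2.imread('pics/w1.png');cv2.imwrite('pics/w1c.png',cv2.resize(w[125:255,205:335],(600,600),interpolation=cv2.INTER_CUBIC))
```

```text
(no output)
```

View pics/w1c.png

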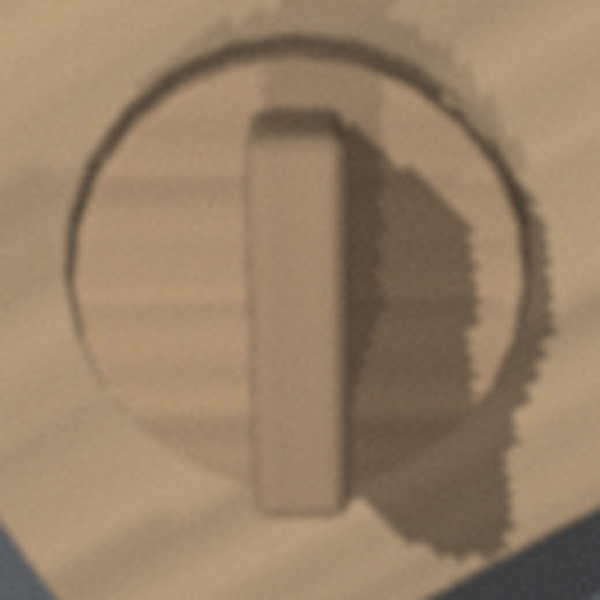

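Run:
```python
from workcell import bot, viewer
import numpy as np
from h import *
np.set_printoptions(precision=4,suppress=True)
c=viewer.calibration('wrist')
g=lambda x,y:ray(c,x/4.615-.39+205,y/4.615-.39+125,.078)
P=np.array([g(*p) for p in((248,140),(340,138),(350,510),(257,514))])
d=(P[0]+P[1]-P[2]-P[3])/2;print(P.mean(0),np.linalg.norm(d),np.degrees(np.arctan2(d[1],d[0])))
e=P.mean(0)-bot.get_obs()['ee_pos'];y=np.radians(54.1)
print('tool x,y',e[0]*np.cos(y)+e[1]*np.sin(y),e[0]*np.sin(y)-e[1]*np.cos(y))
```

```text
[ 0.485  -0.1911  0.078 ] 0.06153568306524448 55.68553470750963
tool x,y 0.0021652629960959807 0.0023679745639416344
```

The wrist view agrees within 3 mm (bar centre at (0.485, -0.191), yaw 55.7). I'll take the mean and go down around the bar.

>>> {"api": "arm_command", "payload": {"motion": [[1,[0.015,0.02,0.3],[0,0,-0.13]],[1,[0,0,0.4],[0,0,0]],[1,[0,0,0.4],[0,0,0]],[1,[0,0,0.4],[0,0,0]],[1,[0,0,0.2],[0,0,0]],[1,[0,0,0.1],[0,0,0]],[1,[0,0,0],[0,0,0]]]}}

```text
time: 3.4
ee_pos: [0.4833, -0.1912, 0.0514]
tcp_rot: [180.0, 0.0, 55.1]
wrist_force: [-0.2, -0.1, 0.8]
opening: 0.0854
```

>>> {"api": "arm_command", "payload": {"motion": [[0,[0,0,0],[0,0,0]],[0,[0,0,0],[0,0,0]],[0,[0,0,0],[0,0,0]],[0,[0,0,0],[0,0,0]],[0,[0,0,0],[0,0,0]],[0,[0,0,0],[0,0,0]],[0,[0,0,0],[0,0,0]],[0,[0,0,0],[0,0,0]]], "newtons": 25}}

```text
time: 4.4
ee_pos: [0.4835, -0.1912, 0.0515]
tcp_rot: [180.0, -0.0, 55.1]
wrist_force: [0.7, 0.5, 3.3]
opening: 0.0153
```

>>> {"api": "arm_command", "payload": {"motion": [[0,[0,0,0],[0,0,0.8]],[0,[0,0,0],[0,0,0.8]],[0,[0,0,0],[0,0,0.8]],[0,[0,0,0],[0,0,0.8]],[0,[0,0,0],[0,0,0.8]],[0,[0,0,0],[0,0,0.8]],[0,[0,0,0],[0,0,0.8]],[0,[0,0,0],[0,0,0.8]],[0,[0,0,0],[0,0,0.8]],[0,[0,0,0],[0,0,0.8]],[0,[0,0,0],[0,0,0]]]}}

```text
time: 5.78
ee_pos: [0.4829, -0.191, 0.0508]
tcp_rot: [-180.0, 0.1, 7.1]
wrist_force: [0.5, 0.2, -0.5]
opening: 0.0161
```

>>> {"api": "arm_command", "payload": {"motion": [[0,[0,0,0],[0,0,0.6]],[0,[0,0,0],[0,0,0.6]],[0,[0,0,0],[0,0,0.6]],[0,[0,0,0],[0,0,0.15]],[0,[0,0,0],[0,0,0]],[0,[0,0,0],[0,0,0]]]}}

```text
time: 6.52
ee_pos: [0.4832, -0.1912, 0.0512]
tcp_rot: [-180.0, 0.0, -4.6]
wrist_force: [-0.1, -0.1, -1.3]
opening: 0.0155
```

Run:
```python
from workcell import bot, viewer
import cv2, numpy as np
np.set_printoptions(precision=4,suppress=True)
o=bot.get_obs();print(o['time'],o['ee_pos'],o['tcp_rot'],o['wrist_force'],o['torque'],o['opening'])
s=viewer.camera('side');t=viewer.camera('top')
f=lambda im,x,y:cv2.resize(im[y:y+100,x:x+100],(400,400),interpolation=cv2.INTER_CUBIC)
cv2.imwrite('pics/s2.png',np.hstack([f(s,235,205),f(t,273,130)]))
```

```text
6.525 [ 0.4832 -0.1912  0.0512] [-179.9982    0.0084   -4.5666] [-0.0701 -0.115  -1.3098] [-0.005   0.0277 -0.0191] 0.015540117092662457
```

View pics/s2.png

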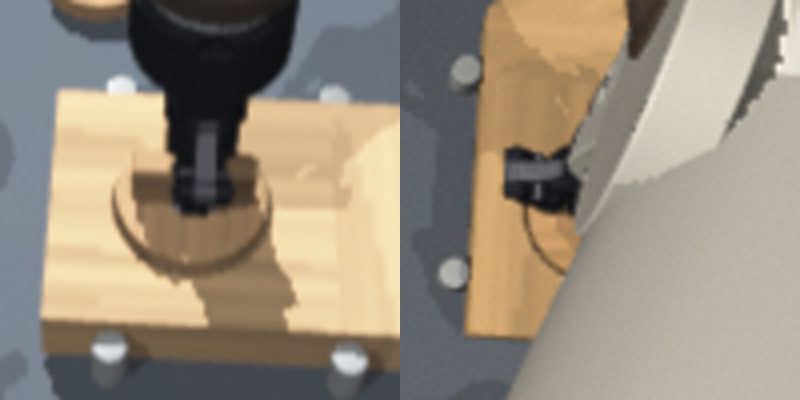

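The bar is now in line with the front. The disc is still high because I'm holding it (1.3 N carried). I'll lower it with the grip.

>>> {"api": "arm_command", "payload": {"motion": [[0,[0,0,0.04],[0,0,0]],[0,[0,0,0.04],[0,0,0]],[0,[0,0,0.04],[0,0,0]],[0,[0,0,0],[0,0,0]],[0,[0,0,0],[0,0,0]]]}}

```text
time: 7.25
ee_pos: [0.4833, -0.1912, 0.0441]
tcp_rot: [180.0, -0.0, -4.6]
wrist_force: [0.1, -0.2, -1.2]
opening: 0.0158
```

Force is still -1.2 N after 7 mm of descent, so the key is entering the slot freely. I'll go down the rest.

>>> {"api": "arm_command", "payload": {"motion": [[0,[0,0,0.03],[0,0,0]],[0,[0,0,0.025],[0,0,0]],[0,[0,0,0],[0,0,0]],[0,[0,0,0],[0,0,0]]]}}

```text
time: 7.75
ee_pos: [0.4834, -0.1912, 0.0415]
tcp_rot: [180.0, -0.0, -4.6]
wrist_force: [-3.0, 0.4, 5.9]
opening: 0.0154
```

It bottomed at about 10 mm with a light 6 N press. Releasing and rising.

>>> {"api": "arm_command", "payload": {"motion": [[1,[0,0,0],[0,0,0]],[1,[0,0,0],[0,0,0]],[1,[0,0,0],[0,0,0]],[1,[0,0,0],[0,0,0]],[1,[0,0,0],[0,0,0]],[1,[0,0,0],[0,0,0]]]}}

```text
time: 8.5
ee_pos: [0.4832, -0.1912, 0.0407]
tcp_rot: [-180.0, 0.0, -4.6]
wrist_force: [-0.6, -0.4, -0.3]
opening: 0.0851
```

>>> {"api": "arm_command", "payload": {"motion": [[1,[0,0,-0.2],[0,0,0]],[1,[0,0,-0.4],[0,0,0]],[1,[0,0,-0.6],[0,0,0]],[1,[0,0,-0.7],[0,0,0]],[1,[0,0,-0.7],[0,0,0]],[1,[-0.6,0.6,-0.2],[0,0,0]],[1,[-0.6,0.6,0],[0,0,0]],[1,[-0.6,0.6,0],[0,0,0]],[1,[-0.6,0.6,0],[0,0,0]],[1,[-0.6,0.6,0],[0,0,0]],[1,[0,0.6,0],[0,0,0]],[1,[0,0,0],[0,0,0]]]}}

```text
time: 10.0
ee_pos: [0.2856, -0.3935, 0.2092]
tcp_rot: [180.0, -0.0, -4.8]
wrist_force: [0.8, 0.9, 0.2]
opening: 0.0856
```

Run:
```python
from workcell import bot, viewer
import cv2, numpy as np
np.set_printoptions(precision=4,suppress=True)
o=bot.get_obs();print(o['time'],o['ee_pos'],o['tcp_rot'],o['wrist_force'],o['opening'])
s=viewer.camera('side');t=viewer.camera('top')
cv2.imwrite('pics/s3f.png',s);cv2.imwrite('pics/t3f.png',t)
f=lambda im,x,y:cv2.resize(im[y:y+100,x:x+100],(400,400),interpolation=cv2.INTER_CUBIC)
cv2.imwrite('pics/s3.png',np.hstack([f(s,235,205),f(t,273,130)]))
```

```text
10.0 [ 0.2856 -0.3935  0.2092] [179.9757  -0.0097  -4.7964] [0.7651 0.9085 0.2242] 0.08559010250963808
```

View pics/s3.png

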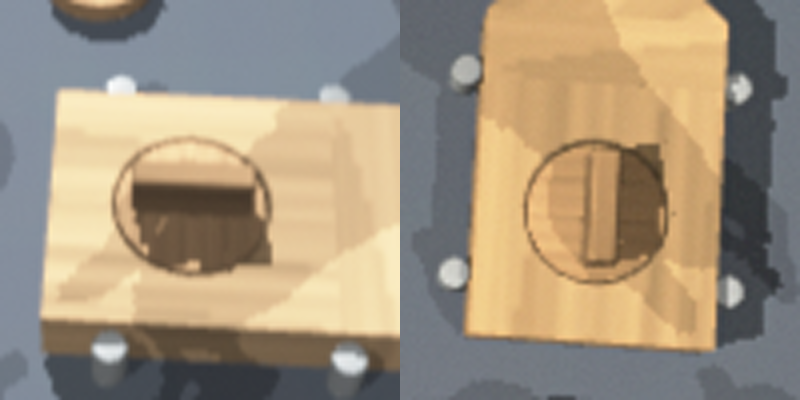

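View pics/t3f.png

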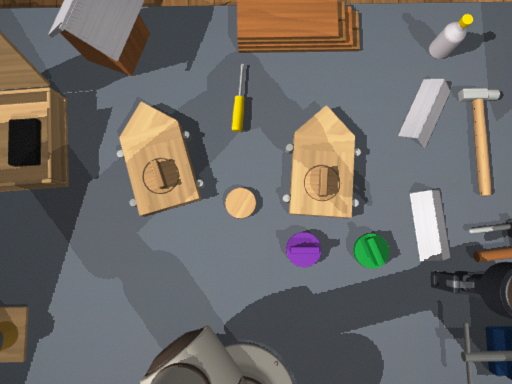

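The disc looks flush, with an even thin rim in both views. The bar is in line at side (283,248) and top (323,182). I'll check its height by triangulation.

Run:
```python
from workcell import viewer
import numpy as np
from h import *
np.set_printoptions(precision=4,suppress=True)
t,s=viewer.calibration('top'),viewer.calibration('side')
A=[(219,151),(214,265)]; B=[(253,186),(133,183)]
for a,b in zip(A,B):
    ua=np.array(a)/4-.375+[273,130]; ub=np.array(b)/4-.375+[235,205]
    M=[];r=[]
    for c,u in((t,ua),(s,ub)):
        d=ray(c,*u,0)-c['T'][:3,3];d/=np.linalg.norm(d);Q=np.eye(3)-np.outer(d,d);M.append(Q);r.append(Q@c['T'][:3,3])
    p=np.linalg.lstsq(np.vstack(M),np.hstack(r),rcond=None)[0];print(p,'home z .068; proj side',proj(s,p)-ub)
```

```text
[ 0.512  -0.1999  0.0654] home z .068; proj side [ 0.0548 -0.0089]
[ 0.4497 -0.1952  0.0634] home z .068; proj side [-0.4919  0.0621]
```

```bash
python3 -c "
from workcell import bot
print(bot.job_done())"
```

```text
the job is handed in; nothing more can be done
None
```

I turned the high-riding disc (right front in the top view) about 59.7° clockwise by its bar. I then lowered it about 10 mm until the key seated with a light press of about 6 N, let go, moved clear and handed the job in. No verdict was reported.

- **Seated:** both views show the disc flush, with an even rim and its bar in line with the front. Triangulated, the bar top is at 63–65 mm. Home is 68 mm and the high position was 78 mm, so it is home, with the 3–5 mm gap put down to coarse pixels and calibration.
- **Position readings:** the top and wrist cameras disagreed by about 3 mm on the bar's position before the grasp, so I used the mean.
- **Other disc:** it was not touched and looks unchanged in the last top view.
- **Limits:** the clock stood at about 10 s of the 38 s allowed. Wrist force stayed near 7 N or below in every reading I took.

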